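# Unlatch the full tube cassette and show its bar code to the desk scanner

### The arm

A 6-joint arm with a two-finger parallel gripper is mounted at the origin on the work surface. World frame = base frame: x ahead of the robot, y to its left, z up, the work surface at z = 0. Lengths are in m, angles in rad, forces in N, time in s.
With the tool pointing down it reaches from about 0.425 to 0.95 m from the base axis. Payload 3.5 kg.
Tool frame: the origin (TCP) lies at the very end of the fingers, on their centre line; the grasp point (between the pads) lies 19 mm behind it; z points along the fingers, y is the line along which they close (so a half turn about z gives the same grasp; the last joint's range is limited). The gripper opens to 85 mm and grips with 20 to 120 N. Pads are 22 mm wide; open, the fingers measure 114 mm over their backs; the gripper's body (76 mm by 85 mm) begins 54 mm behind the grasp point. The pads swing forward as they close: fully open they stand 13 mm farther back than shut.
Start: joints at [1.027, 0.286, 1.577, -0, 1.279, -0.15], TCP at [0.259, 0.623, 0.231] pointing down, gripper open.
Joint ranges: [-2.77, 2.77], [-0.9, 2.22], [0.21, 2.48], [-1.53, 4.67], [0.24, 2.81], [-2.84, 2.84]. Speed limits (rad/s): [2.79, 2.79, 3.14, 3.14, 3.14, 3.14].

### API

Orientations are given as a unit quaternion [w, x, y, z].
In Python, from bench import get_obs, snapshot, get_calibration, workorder gives the robot as it stands.
- The arm moves only by the shell command python3 -m crank 'ROWS' [FORCE]. ROWS is JSON, a list of rows, each an object with "dp": the shift along the tool's x, y, z each as a share of 20 mm, from -1 to 1, a list of three; "twist": the turn, a rotation vector about the tool's x, y, z each as a share of 6 degrees, from -1 to 1, a list of three; "jaw": the opening, from 0 (shut) to 1 (fully open). In form: [{"dp": [tx, ty, tz], "twist": [ax, ay, az], "jaw": jaw}, ...]. A call has 1 to 10 rows; each row shifts and turns the commanded pose from where the row before left it, along the tool's axes as they then stand; what a row does not reach is not made up. A row lasts 1/8 s, in which the tool goes at most 62.5 mm and 10.7 degrees, less where a joint would pass 70% of its speed; a pose out of reach is approached as far as the arm can. A call with a number of a shift or a turn outside -1 to 1 is refused whole. A call with a gripper value outside its range is refused whole. The fingers move at their own pace and stop on an object; FORCE is the grip in N (left out, the last holds). Time passes only in rows, so rows that do not move let the fingers close. It gives the time, the measured TCP pose, the force, the opening and the grip force at its end, in the units of the state.
- get_obs(): the state, without advancing time (a new reading comes with each control period).
- snapshot(name): name is "scene" or "top"; returns the picture (400x640x3 uint8, blue, green, red); there is no depth.
- get_calibration(name): a dict with "intrinsics" (3x3 intrinsics, pixels), "pose" (4x4, takes a point from camera to world coordinates). Camera axes: x right, y down, z forward; pixel columns grow to the right and rows downward; lengths in m; the calibration is good to about 2 mm. A picture is of the moment at which its call begins. get_calibration takes no time and is no camera call.
- workorder.sign_off(): hands the job in; it is judged then, once.
The state is a dict: "t": time; "q": joint angles; "qvel": joint speeds; "joint_torque": joint torques, N m; "tcp_pos": TCP position; "orientation": TCP orientation; "contact_force": force on the tool from outside, world axes, zero at the start; "moment": the same for the moment, N m; "opening": finger opening in m; "gripper_force": force on a finger pad.
Only numpy, scipy, OpenCV 4.12 (cv2) and the standard library are available. Lean on these libraries where they do the work, as an engineer would, in place of code of your own. Each camera call takes 0.05 s, during which the arm holds its last target. There are 200 camera calls.

### The job

Check in the full blood-tube cassette, the one with all five tubes: squeeze its two side catches together while it sits in the dock, keep them squeezed and lift it straight out of its bay. Carry it upright to the desk scanner and finish while still holding it there by the squeezed catches, with the bar-code label on its end squarely facing the middle of the scanner window, about 8 cm away. Leave the other cassette, the tube rack, the hand-rub bottle and the label roll where they are.

Things in the scene. Friction and masses are not known exactly. Their poses are not given: they have to be found in the camera images.
- cassette: The full cassette: a pale grey plastic carrier, 100 (x) x 27 (y) mm and 110 mm tall, with five upright capped tubes in a row along its x axis (13 mm tubes 19 mm apart, 16 mm caps whose tops are 110 mm above the underside); about 0.23 kg. It stands latched in one of the dock's two bays, either one. Origin: centre of its underside; z up. A bar-code label is on its +x end. It cannot be lifted unless both side catches are squeezed.
- cassette_left (a joint): Side catch on the cassette's +y side, at mid-length: a 26 mm wide, 3 mm thick springy plastic arm rooted at the underside and rising to 93 mm, splayed outward at rest. Value is its angle: 0 at rest (hooked), growing as it is squeezed in, up to the stop at 0.14 rad (arm vertical). Its hook, 40 mm above the underside, is free of the dock from about 0.09 rad. It springs back; about 6 N at the finger pad squeezes it fully.
- cassette_right (a joint): The same catch mirrored on the cassette's -y side, same values.
- cassette_left_pad (a point): Middle of the ribbed finger pad on the outer face of the +y catch, 80 mm above the cassette's underside. The flat ribbed part runs from 64 to 93 mm above the underside, 24 mm wide. At rest the two pads are about 58 mm apart over their outer faces at this height (61 mm at the top edge); fully squeezed they are parallel, 36 mm apart.
- cassette_right_pad (a point): The same point on the -y catch.
- cassette_label (a point): Centre of the bar-code label (24 x 34 mm, black bars on white) on the cassette's +x end face: 50 mm along +x from the cassette's origin and 45 mm above its underside. Same axes as the cassette; the label looks along +x.
- spare: The other cassette, of the same make and size in the other bay, with only two tubes in it. Origin: centre of its underside. To be left latched where it is.
- dock: Low grey two-bay cassette dock, fixed to the desk, 160 (x) x 290 (y) x 63 mm tall. Origin: centre of its underside. Its bays are 140 mm apart along its y, at +70 and -70 mm; a cassette stands in a bay with its axes along the dock's, its underside 16 mm above the desk, so it sits 47 mm deep below the dock's top face and the lower edge of its ribbed finger pads is 17 mm above that face. A cassette has 1 to 1.5 mm of play in the bay. To leave the bay it must rise 47 mm.
- bay_left (a point): Centre of the floor of the +y bay.
- bay_right (a point): Centre of the floor of the -y bay.
- scanner: Desk bar-code scanner on a round-footed stand, fixed, 240 mm tall; head 60 (x) x 80 (y) x 100 mm, foot 104 mm across. Origin: centre of the foot's underside. It stands behind the dock, on the left or the right.
- window (a point): Middle of the scanner's upright dark window (58 x 58 mm), 190 mm above the desk, on the head's -x face. Same axes as the scanner: the window looks along -x, roughly towards the robot, and +x points into the scanner. The label faces the window when the cassette's +x is parallel to this +x.
- tube_rack: White rack, 72 (x) x 140 (y) mm, with three rows of capped tubes, 114 mm tall, loose on the desk on the side of the scanner's other place. Origin: centre of its underside.
- rub_bottle: White pump bottle, 62 mm across, 166 mm tall, its spout 38 mm out along -x. Loose on the desk to the left. Origin: centre of its underside.
- label_roll: Roll of white labels lying flat, 76 mm across, 40 mm tall. Loose on the desk to the right. Origin: centre of its underside.
Mind the look-alikes: they are no part of the job. Leave any red look-alike of the tube_rack alone.

How it is judged:
On the way, in this order (a step that is already met when the one before it is completed fails the run):
1. both side catches of the full cassette are squeezed in while it still stands in its bay (value of joint each of cassette_left, cassette_right above 0.1 rad and distance of cassette from where it was at the start of the episode below 0.01 m), for 0.1 s.
2. the cassette is lifted straight out of its bay, upright, with both catches squeezed (value of joint each of cassette_left, cassette_right above 0.1 rad and z of cassette in the frame of dock above 0.07 m and angle between cassette's own z axis and vertical below 0.26 rad), for 0.1 s.
At the end, for the whole second after the job is handed in: Full cassette still and upright (0.20 rad) in the fingers, over 100 mm up, both catches past 0.10 rad, grip over 4 N, nothing else touching; label 40-130 mm before the window, within 30 mm of its middle, facing it within 0.35 rad. Other cassette within 12 mm, bystanders within 30 mm of their start (value of joint each of cassette_left, cassette_right above 0.1 rad and contact force between cassette and the fingers above 4 N and contact force between cassette and dock below 0.2 N and contact force between cassette and scanner below 0.2 N and contact force between cassette and spare below 0.2 N and contact force between cassette and tube_rack below 0.2 N and height (world z) of cassette above 0.1 m and angle between cassette's own z axis and vertical below 0.2 rad and linear speed of cassette below 0.03 m/s and x of cassette_label in the frame of window between -0.13 and -0.04 m and x of cassette in the frame of window below -0.085 m and y of cassette_label in the frame of window between -0.03 and 0.03 m and z of cassette_label in the frame of window between -0.03 and 0.03 m and angle between the x axis of cassette and the x axis of scanner, either way round below 0.35 rad and distance of spare from where it was at the start of the episode below 0.012 m and distance of each of tube_rack, rub_bottle, label_roll from where it was at the start of the episode below 0.03 m); the arm keeps its last pose, push and grip.
It fails at once if the full cassette is tipped more than 0.5 rad from upright (angle between cassette's own z axis and vertical above 0.5 rad).
It fails at once if the other cassette is lifted or shifted (distance of spare from where it was at the start of the episode above 0.02 m).
It fails at once if the tube rack, the hand-rub bottle or the label roll is knocked (distance of any of tube_rack, rub_bottle, label_roll from where it was at the start of the episode above 0.04 m).
It also fails if it takes over 35 s, if anything falls off the work surface, if the arm or the gripper's body presses on something with over 40 N, if the wrist force passes 120 N, or if a joint passes its speed limit or range.

## Working session

There is one attempt and no reset: what is moved stays moved. The work goes in short steps, Python scripts to look and compute and a shell command to move; the robot and the scene stay as the last step left them, time stands still between calls to the robot, and variables do not carry over. Pictures are saved under pics/ and viewed, at most 10 in all, crops included, and the job is handed in when it is done.

```bash
mkdir -p pics; python3 - <<'E'
from bench import *
import cv2, numpy as np
for n in("scene","top"):
    cv2.imwrite(f"pics/{n}0.png",snapshot(n)); c=get_calibration(n); print(n,np.round(c["intrinsics"],1).tolist(),np.round(c["pose"],3).tolist())
print(get_obs())
E
```

```text
scene [[364.7, 0.0, 324.8], [0.0, 364.7, 199.7], [0.0, 0.0, 1.0]] [[0.844, 0.293, -0.449, 1.039], [0.536, -0.446, 0.717, -0.722], [0.01, -0.845, -0.534, 0.674], [0.0, 0.0, 0.0, 1.0]]
top [[464.2, 0.0, 317.2], [0.0, 464.2, 205.4], [0.0, 0.0, 1.0]] [[-0.03, -0.985, 0.168, 0.398], [-1.0, 0.03, 0.0, 0.019], [-0.005, -0.167, -0.986, 1.367], [0.0, 0.0, 0.0, 1.0]]
{'t': 0.1, 'q': array([ 1.02698797e+00,  2.87122591e-01,  1.57801594e+00, -1.03806348e-05,
        1.27858570e+00, -1.49951072e-01]), 'qvel': array([-1.46862357e-04, -2.53962000e-03, -5.11853591e-03, -4.12870725e-06,
       -2.73088647e-03, -9.68465454e-04]), 'joint_torque': array([ 7.68648351e-04, -4.07296228e+01, -2.93697292e+01, -1.66249770e-04,
        3.43789718e-03, -5.47939933e-06]), 'tcp_pos': array([0.2586723 , 0.6228367 , 0.23006308]), 'orientation': array([-3.57658449e-04,  1.95656681e-01,  9.80671876e-01, -1.00399833e-03]), 'contact_force': array([0.3889751 , 0.20714096, 0.64043033]), 'moment': array([ 0.02843685, -0.00875959, -0.0794699 ]), 'gripper_force': 0.0, 'opening': 0.08552964783384688}
```

View pics/scene0.png

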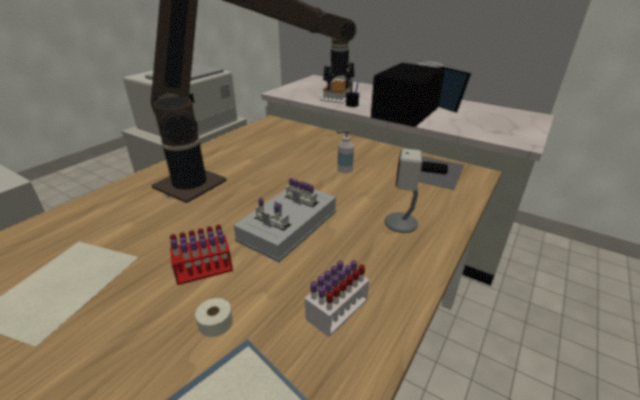

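View pics/top0.png

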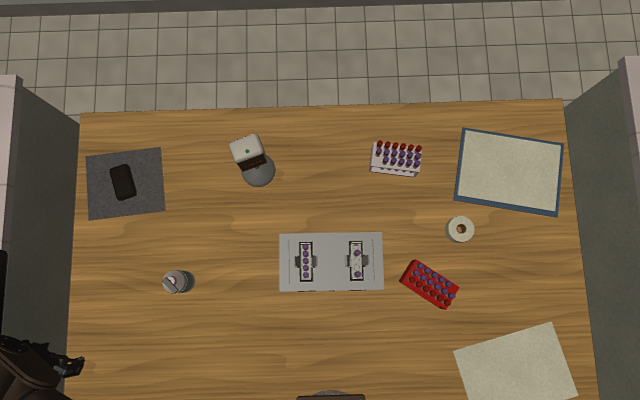

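The full cassette is at top (306,261) in the left bay, with five caps. The spare at (357,261) has two caps. The scanner is at (248,155). Next I'll confirm this in an enlarged crop and measure the caps and the scanner head.

```bash
cat > h.py <<'E'
from bench import *
import cv2, numpy as np
def ray(n,u,v,z):
    c=get_calibration(n);K=np.array(c["intrinsics"]);T=np.array(c["pose"])
    d=T[:3,:3]@np.linalg.inv(K)@[u,v,1.];o=T[:3,3]
    return o+d*(z-o[2])/d[2]
def proj(n,p):
    c=get_calibration(n);K=np.array(c["intrinsics"]);T=np.array(c["pose"])
    q=K@(T[:3,:3].T@(np.array(p)-T[:3,3]));return q[:2]/q[2]
def purple(im,x0,y0,x1,y1):
    h=cv2.cvtColor(im,cv2.COLOR_BGR2HSV);m=cv2.inRange(h,(120,60,30),(165,255,255))
    k=np.zeros_like(m);k[y0:y1,x0:x1]=m[y0:y1,x0:x1]
    n,_,s,c=cv2.connectedComponentsWithStats(k);return [(s[i,4],s[i,2],s[i,3],*np.round(c[i],1)) for i in range(1,n) if s[i,4]>3]
E
python3 - <<'E'
from h import *
im=cv2.imread("pics/top0.png")
for b in purple(im,280,230,390,295): print(b,np.round(ray("top",b[3],b[4],.126),4))
g=cv2.cvtColor(im,cv2.COLOR_BGR2HSV)
# dock: grey, low saturation
m=cv2.inRange(g,(0,0,90),(179,40,255));k=np.zeros_like(m);k[225:300,270:392]=m[225:300,270:392]
k=cv2.morphologyEx(k,cv2.MORPH_OPEN,np.ones((3,3)))
c=max(cv2.findContours(k,0,2)[0],key=cv2.contourArea);r=cv2.minAreaRect(c);
P=np.array([ray("top",*p,.063) for p in cv2.boxPoints(r)]);print("dock",np.round(cv2.boxPoints(r)),np.round(P,3),P.mean(0))
k=np.zeros_like(m);m=cv2.inRange(g,(0,0,150),(179,60,255));k[125:175,222:280]=m[125:175,222:280]
c=max(cv2.findContours(k,0,2)[0],key=cv2.contourArea);r=cv2.minAreaRect(c);
P=np.array([ray("top",*p,.24) for p in cv2.boxPoints(r)]);print("head",np.round(cv2.boxPoints(r)),np.round(P,3),P.mean(0))
a=cv2.resize(im[125:190,215:280],None,fx=6,fy=6,interpolation=2);b=cv2.resize(im[230:295,278:343],None,fx=6,fy=6,interpolation=2)
cv2.imwrite("pics/crop1.png",np.hstack([a,b]))
E
```

```text
(np.int32(21), np.int32(5), np.int32(5), np.float64(304.8), np.float64(246.0)) [0.5    0.0558 0.126 ]
(np.int32(21), np.int32(5), np.int32(5), np.float64(305.0), np.float64(253.0)) [0.4813 0.0558 0.126 ]
(np.int32(22), np.int32(5), np.int32(5), np.float64(356.9), np.float64(252.1)) [ 0.4796 -0.0826  0.126 ]
(np.int32(21), np.int32(5), np.int32(5), np.float64(305.0), np.float64(260.0)) [0.4628 0.0562 0.126 ]
(np.int32(20), np.int32(5), np.int32(5), np.float64(305.1), np.float64(267.3)) [0.4435 0.0565 0.126 ]
(np.int32(23), np.int32(6), np.int32(6), np.float64(357.3), np.float64(273.7)) [ 0.4226 -0.0812  0.126 ]
(np.int32(20), np.int32(5), np.int32(5), np.float64(305.2), np.float64(274.8)) [0.4238 0.0567 0.126 ]
dock [[279. 233.]
 [382. 232.]
 [383. 289.]
 [280. 291.]] [[ 0.543  0.13   0.063]
 [ 0.539 -0.162  0.063]
 [ 0.379 -0.156  0.063]
 [ 0.383  0.129  0.063]] [ 0.46104801 -0.01466335  0.063     ]
head [[228. 143.]
 [253. 133.]
 [260. 151.]
 [235. 161.]] [[0.756 0.239 0.24 ]
 [0.78  0.175 0.24 ]
 [0.734 0.158 0.24 ]
 [0.71  0.221 0.24 ]] [0.74494258 0.19841106 0.24      ]
```

View pics/crop1.png

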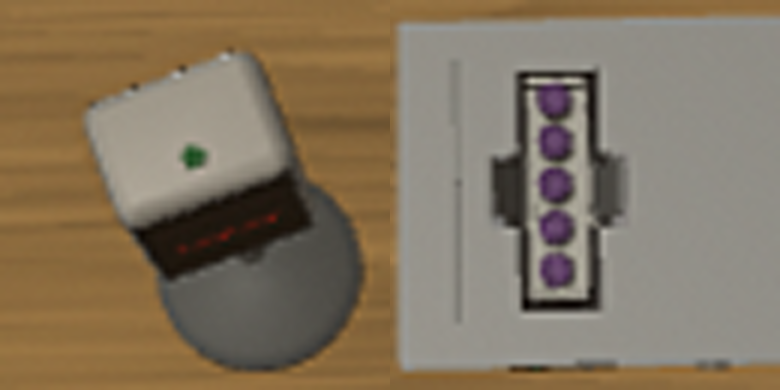

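The crop shows five purple caps in a row in the left bay, so this is the full cassette. Its centre is about (0.462, 0.056) and its yaw about -0.01. The scanner head is yawed about +0.36 with its dark window facing the robot. I'll rotate in place first, then travel at z 0.23, above the 166 mm bottle.

```bash
python3 -m crank '[{"dp":[0,0,0],"twist":[0,0,-0.92],"jaw":1},{"dp":[0,0,0],"twist":[0,0,-0.92],"jaw":1},{"dp":[0,0,0],"twist":[0,0,-0.92],"jaw":1},{"dp":[0,0,0],"twist":[0,0,-0.92],"jaw":1},{"dp":[-0.36,-0.97,0],"twist":[0,0,0],"jaw":1},{"dp":[-0.36,-0.97,0],"twist":[0,0,0],"jaw":1},{"dp":[-0.36,-0.97,0],"twist":[0,0,0],"jaw":1},{"dp":[-0.36,-0.97,0],"twist":[0,0,0],"jaw":1},{"dp":[-0.36,-0.97,0],"twist":[0,0,0],"jaw":1},{"dp":[-0.36,-0.97,0],"twist":[0,0,0],"jaw":1}]' 20
python3 -m crank '[{"dp":[-0.36,-0.97,0],"twist":[0,0,0],"jaw":1},{"dp":[-0.36,-0.97,0],"twist":[0,0,0],"jaw":1},{"dp":[-0.36,-0.97,0],"twist":[0,0,0],"jaw":1},{"dp":[-0.36,-0.97,0],"twist":[0,0,0],"jaw":1},{"dp":[-0.36,-0.97,0],"twist":[0,0,0],"jaw":1},{"dp":[-0.36,-0.97,0],"twist":[0,0,0],"jaw":1},{"dp":[-0.36,-0.97,0],"twist":[0,0,0],"jaw":1},{"dp":[-0.36,-0.97,0],"twist":[0,0,0],"jaw":1},{"dp":[-0.36,-0.97,0],"twist":[0,0,0],"jaw":1},{"dp":[-0.36,-0.97,0],"twist":[0,0,0],"jaw":1}]'
python3 - <<'E'
from h import *
print("win-bottom",ray("top",254.5,167,.161),ray("top",254.5,167,.14),"redline",ray("top",253.3,163.8,.19))
print("bottle",ray("top",176,281,.15))
E
```

```text
t: 1.35
tcp_pos: [0.3017, 0.5052, 0.2314]
orientation: [0.0, 0.004, 1.0, 0.0]
contact_force: [0.1, 0.9, 0.3]
opening: 0.0854
gripper_force: 0.0
t: 2.6
tcp_pos: [0.3719, 0.3107, 0.2313]
orientation: [0.0, 0.004, 1.0, 0.0]
contact_force: [0.4, 0.5, -0.6]
opening: 0.0854
gripper_force: 0.0
win-bottom [0.71240282 0.1840245  0.161     ] [0.7178721  0.18689983 0.14      ] redline [0.71355807 0.18313169 0.19      ]
bottle [0.41740985 0.39129578 0.15      ]
```

```bash
python3 -m crank '[{"dp":[-0.355,-0.98,0],"twist":[0,0,0],"jaw":1},{"dp":[-0.355,-0.98,0],"twist":[0,0,0],"jaw":1},{"dp":[-0.355,-0.98,0],"twist":[0,0,0],"jaw":1},{"dp":[-0.355,-0.98,0],"twist":[0,0,0],"jaw":1},{"dp":[-0.355,-0.98,0],"twist":[0,0,0],"jaw":1},{"dp":[-0.355,-0.98,0],"twist":[0,0,0],"jaw":1},{"dp":[-0.355,-0.98,0],"twist":[0,0,0],"jaw":1},{"dp":[-0.355,-0.98,0],"twist":[0,0,0],"jaw":1},{"dp":[-0.355,-0.98,0],"twist":[0,0,0],"jaw":1},{"dp":[-0.355,-0.98,0],"twist":[0,0,0],"jaw":1}]'
python3 -m crank '[{"dp":[-0.355,-0.98,0],"twist":[0,0,0],"jaw":1},{"dp":[-0.355,-0.98,0],"twist":[0,0,0],"jaw":1},{"dp":[-0.355,-0.98,0],"twist":[0,0,0],"jaw":1},{"dp":[0,0,0],"twist":[0,0,0],"jaw":1},{"dp":[0,0,0],"twist":[0,0,0],"jaw":1}]'
python3 - <<'E'
from h import *
im=snapshot("scene");cv2.imwrite("pics/s1.png",im)
cv2.imwrite("pics/s1c.png",cv2.resize(im[120:280,200:380],None,fx=4,fy=3.5,interpolation=2))
for b in purple(im,225,170,345,260): print(b,np.round(ray("scene",b[3],b[4],.121),4))
E
```

```text
t: 3.85
tcp_pos: [0.4409, 0.1141, 0.2314]
orientation: [0.0, 0.004, 1.0, 0.0]
contact_force: [0.4, -0.1, -0.1]
opening: 0.0856
gripper_force: 0.0
t: 4.47
tcp_pos: [0.4614, 0.0565, 0.2312]
orientation: [-0.0, 0.004, 1.0, 0.0]
contact_force: [0.3, 0.3, 0.7]
opening: 0.0854
gripper_force: 0.0
(np.int32(105), np.int32(23), np.int32(12), np.float64(301.3), np.float64(184.8)) [0.47   0.0518 0.121 ]
(np.int32(12), np.int32(4), np.int32(6), np.float64(260.5), np.float64(201.4)) [ 0.4286 -0.0873  0.121 ]
(np.int32(15), np.int32(4), np.int32(6), np.float64(276.6), np.float64(207.5)) [ 0.4859 -0.0868  0.121 ]
```

View pics/s1c.png

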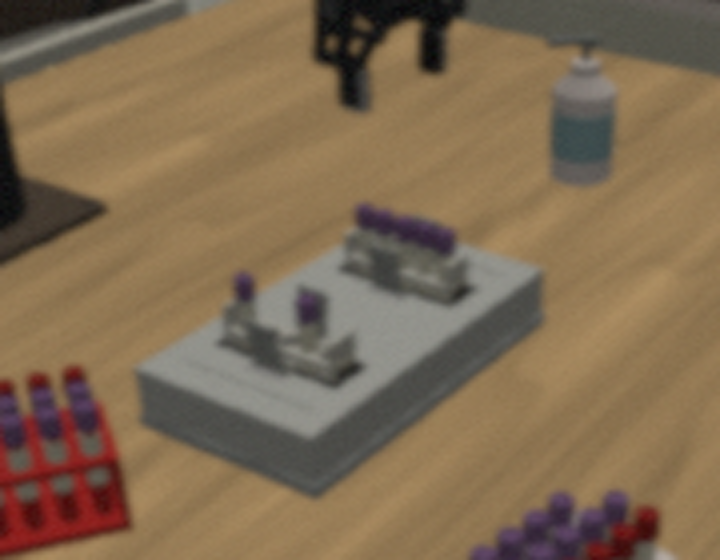

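The gripper is centred over the five-tube cassette, with the fingers at crop (355,90) and (432,55) and nothing in the way below. I'll descend to TCP z 0.077.

```bash
python3 -m crank '[{"dp":[0,0,0.96],"twist":[0,0,0],"jaw":1},{"dp":[0,0,0.96],"twist":[0,0,0],"jaw":1},{"dp":[0,0,0.96],"twist":[0,0,0],"jaw":1},{"dp":[0,0,0.96],"twist":[0,0,0],"jaw":1},{"dp":[0,0,0.96],"twist":[0,0,0],"jaw":1},{"dp":[0,0,0.96],"twist":[0,0,0],"jaw":1},{"dp":[0,0,0.96],"twist":[0,0,0],"jaw":1},{"dp":[0,0,0.96],"twist":[0,0,0],"jaw":1},{"dp":[0,0,0],"twist":[0,0,0],"jaw":1},{"dp":[0,0,0],"twist":[0,0,0],"jaw":1}]'
python3 - <<'E'
from h import *
im=snapshot("scene")
cv2.imwrite("pics/s2c.png",cv2.resize(im[120:260,230:370],None,fx=4,fy=4,interpolation=2))
E
```

```text
t: 5.78
tcp_pos: [0.4621, 0.0567, 0.0785]
orientation: [0.001, 0.004, 1.0, -0.0]
contact_force: [0.7, 0.8, -0.3]
opening: 0.0856
gripper_force: 0.0
```

View pics/s2c.png

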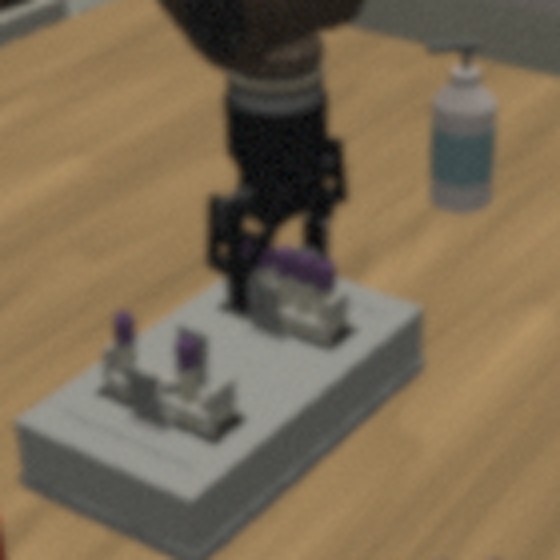

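The fingers straddle the catches: the near one is at crop (240,290) and the far one is behind the caps at (320,235). No contact is reported. I'll squeeze at 40 N.

```bash
python3 -m crank '[{"dp":[0,0,0],"twist":[0,0,0],"jaw":0.6},{"dp":[0,0,0],"twist":[0,0,0],"jaw":0.4},{"dp":[0,0,0],"twist":[0,0,0],"jaw":0.3},{"dp":[0,0,0],"twist":[0,0,0],"jaw":0.2},{"dp":[0,0,0],"twist":[0,0,0],"jaw":0},{"dp":[0,0,0],"twist":[0,0,0],"jaw":0},{"dp":[0,0,0],"twist":[0,0,0],"jaw":0},{"dp":[0,0,0],"twist":[0,0,0],"jaw":0},{"dp":[0,0,0],"twist":[0,0,0],"jaw":0},{"dp":[0,0,0],"twist":[0,0,0],"jaw":0}]' 40
```

```text
t: 7.08
tcp_pos: [0.4632, 0.0567, 0.0798]
orientation: [0.001, 0.005, 1.0, 0.0]
contact_force: [-1.5, 1.5, 8.3]
opening: 0.032
gripper_force: 41.5
```

The grip is firm at 41 N with a 32 mm opening, close to the 36 mm expected. I'll try a small lift and watch the force.

```bash
python3 -m crank '[{"dp":[0,0,-0.3],"twist":[0,0,0],"jaw":0},{"dp":[0,0,-0.3],"twist":[0,0,0],"jaw":0},{"dp":[0,0,-0.3],"twist":[0,0,0],"jaw":0},{"dp":[0,0,0],"twist":[0,0,0],"jaw":0},{"dp":[0,0,0],"twist":[0,0,0],"jaw":0}]'
python3 - <<'E'
from h import *
im=snapshot("scene")
cv2.imwrite("pics/s3c.png",cv2.resize(im[140:240,240:370],None,fx=5,fy=5,interpolation=2))
for b in purple(im,225,140,345,260): print(b)
E
```

```text
t: 7.7
tcp_pos: [0.4616, 0.0564, 0.0957]
orientation: [-0.0, 0.004, 1.0, -0.0]
contact_force: [1.8, -0.5, -2.4]
opening: 0.0321
gripper_force: 41.1
(np.int32(10), np.int32(4), np.int32(4), np.float64(294.7), np.float64(176.7))
(np.int32(69), np.int32(14), np.int32(10), np.float64(304.9), np.float64(181.4))
(np.int32(14), np.int32(4), np.int32(6), np.float64(260.5), np.float64(201.2))
(np.int32(18), np.int32(4), np.int32(6), np.float64(276.5), np.float64(207.4))
```

View pics/s3c.png

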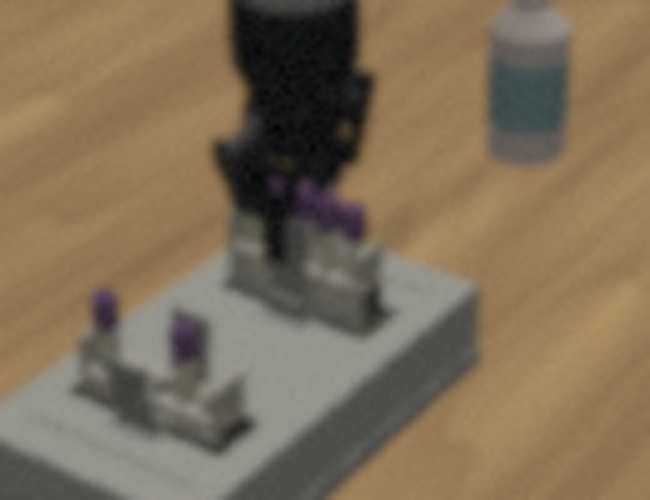

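The cassette is rising upright with the fingers. Its base has reached the dock top at crop (300,310), and the load is only its own weight. I'll keep lifting straight up.

```bash
python3 -m crank '[{"dp":[0,0,-0.7],"twist":[0,0,0],"jaw":0},{"dp":[0,0,-0.7],"twist":[0,0,0],"jaw":0},{"dp":[0,0,-0.7],"twist":[0,0,0],"jaw":0},{"dp":[0,0,-0.7],"twist":[0,0,0],"jaw":0},{"dp":[0,0,-0.7],"twist":[0,0,0],"jaw":0},{"dp":[0,0,-0.7],"twist":[0,0,0],"jaw":0},{"dp":[0,0,-0.7],"twist":[0,0,0],"jaw":0},{"dp":[0,0,-0.7],"twist":[0,0,0],"jaw":0},{"dp":[0,0,0],"twist":[0,0,0],"jaw":0},{"dp":[0,0,0],"twist":[0,0,0],"jaw":0}]'
python3 - <<'E'
from h import *
im=snapshot("top");cv2.imwrite("pics/t2.png",im)
th=.36;xd=np.array([np.cos(th),np.sin(th)]);o=get_obs()
print("goal xy",np.array([.714,.184])-.13*xd,o["tcp_pos"],o["orientation"],o["gripper_force"])
E
```

```text
t: 9.0
tcp_pos: [0.4614, 0.0564, 0.2073]
orientation: [-0.0, 0.004, 1.0, 0.0]
contact_force: [-1.0, -0.3, -2.6]
opening: 0.0324
gripper_force: 41.1
goal xy [0.59233341 0.13820435] [0.46118263 0.05644188 0.2069374 ] [-7.71033987e-04  4.23497057e-03  9.99990734e-01  5.80225648e-05] 41.08583629131317
```

```bash
python3 -m crank '[{"dp":[-0.65,0.415,0],"twist":[0,0,0],"jaw":0},{"dp":[-0.65,0.415,0],"twist":[0,0,0],"jaw":0},{"dp":[-0.65,0.415,0],"twist":[0,0,0],"jaw":0},{"dp":[-0.65,0.415,0],"twist":[0,0,0],"jaw":0},{"dp":[-0.65,0.415,0],"twist":[0,0,0],"jaw":0},{"dp":[-0.65,0.415,0],"twist":[0,0,0],"jaw":0},{"dp":[-0.65,0.415,0],"twist":[0,0,0],"jaw":0},{"dp":[-0.65,0.415,0],"twist":[0,0,0],"jaw":0},{"dp":[-0.65,0.415,0],"twist":[0,0,0],"jaw":0},{"dp":[-0.65,0.415,0],"twist":[0,0,0],"jaw":0}]'
python3 -m crank '[{"dp":[0,0,0],"twist":[0,0,-0.6],"jaw":0},{"dp":[0,0,0],"twist":[0,0,-0.6],"jaw":0},{"dp":[0,0,0],"twist":[0,0,-0.6],"jaw":0},{"dp":[0,0,0],"twist":[0,0,-0.6],"jaw":0},{"dp":[0,0,0],"twist":[0,0,-0.6],"jaw":0},{"dp":[0,0,0],"twist":[0,0,-0.5],"jaw":0},{"dp":[0,0,0],"twist":[0,0,0],"jaw":0},{"dp":[0,0,0],"twist":[0,0,0],"jaw":0},{"dp":[0,0,0],"twist":[0,0,0],"jaw":0},{"dp":[0,0,0],"twist":[0,0,0],"jaw":0}]'
python3 - <<'E'
from h import *
a=snapshot("top");b=snapshot("scene")
cv2.imwrite("pics/t3c.png",np.hstack([cv2.resize(a[110:260,200:350],(400,400),interpolation=2),cv2.resize(b[100:250,300:450],(400,400),interpolation=2)]))
for n,im in(("top",a),("scene",b)):
  for q in purple(im,*((230,130,340,235) if n=="top" else (300,100,400,240))): print(n,q,np.round(ray(n,q[3],q[4],.255 if n=="top" else .25),3))
E
```

```text
t: 10.3
tcp_pos: [0.5933, 0.1388, 0.2077]
orientation: [0.0, 0.004, 1.0, -0.0]
contact_force: [0.8, 0.0, -2.5]
opening: 0.0321
gripper_force: 41.1
t: 11.55
tcp_pos: [0.5924, 0.1383, 0.2077]
orientation: [-0.0, -0.178, 0.984, 0.0]
contact_force: [-0.2, 0.3, -3.1]
opening: 0.0321
gripper_force: 41.1
top (np.int32(6), np.int32(4), np.int32(3), np.float64(272.5), np.float64(214.0)) [0.569 0.128 0.255]
scene (np.int32(14), np.int32(3), np.int32(6), np.float64(340.0), np.float64(145.4)) [0.564 0.115 0.25 ]
scene (np.int32(20), np.int32(4), np.int32(6), np.float64(359.4), np.float64(147.3)) [0.616 0.134 0.25 ]
scene (np.int32(11), np.int32(3), np.int32(5), np.float64(366.2), np.float64(147.6)) [0.633 0.143 0.25 ]
```

View pics/t3c.png

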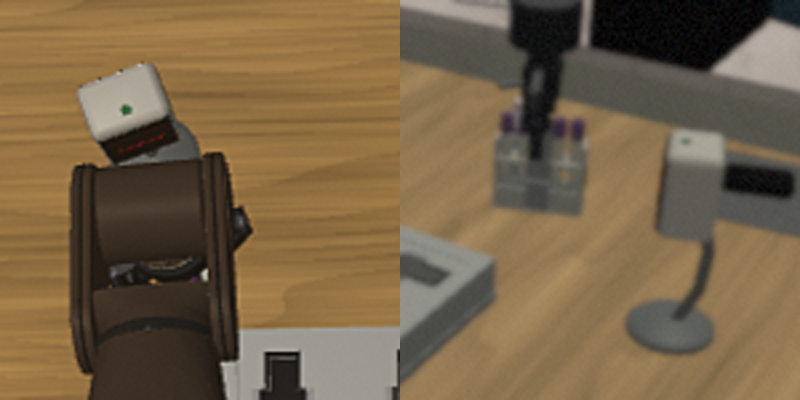

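In the right-hand (scene) view, the cassette hangs upright in the fingers at crop (540,170), clear of the scanner head at (695,185) and level with it. The end caps lie at (0.564, 0.115) and (0.633, 0.143), which gives a yaw of about 0.38 against the scanner's 0.36. The position matches the goal, so I'm handing in.

```bash
python3 -c "
from bench import workorder
print(workorder.sign_off())"
```

```text
the job is handed in; nothing more can be done
None
```

I handed the job in with the full cassette held upright by its squeezed catches (41 N grip), its label about 8 cm from the scanner window and facing it by my measurements; the hand-in gave no verdict.

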